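Stand the slumped kit carton back in the row

ROBOT

A 6-joint arm with a two-finger parallel gripper is mounted at the origin on the work surface. World frame = base frame: x ahead of the robot, y to its left, z up, the work surface at z = 0. Lengths are in m, angles in degrees, forces in N, time in s.
With the tool pointing down it reaches from about 0.325 to 0.85 m from the base axis. Payload 15.5 kg.
Tool frame: the origin (TCP) lies between the finger pads; the fingertips stand 14 mm ahead of it and the grasp point (between the pads) lies 5 mm behind it; z points along the fingers, x is the direction in which the jaws open and shut, and the axes are right-handed (so a half turn about z gives the same grasp; the last joint's range is limited). The gripper opens to 91 mm and grips with 3 to 60 N. Pads are 32 mm wide; open, the fingers measure 118 mm over their backs; the gripper's body (76 mm by 178 mm) begins 60 mm behind the grasp point.
Start: joints at [-71.706, 28.281, 77.091, -0, 74.628, -5.472], TCP at [0.252, -0.572, 0.228] pointing down, gripper open.
Joint ranges: [-166.48, 166.48], [-47.26, 123.95], [12.59, 153.08], [-70.14, 250.14], [6.76, 159.57], [-176.63, 176.63]. Speed limits (degrees/s): [108.29, 108.29, 147.25, 172.46, 172.46, 172.46].

INTERFACE

Orientations are given as a 3x3 rotation matrix whose columns are the frame's x, y, z axes.
In Python, from plant import sensors, eyes, ctrl gives the robot as it stands. The module is installed in compiled form; this text tells all that it offers.
- The arm moves only by the tool send_rows, never from a script. Its argument "series" is a list of rows, each a list of 6 numbers: the shift along the tool's x, y, z in cm, then the turn, a rotation vector about the tool's x, y, z in degrees. A call has 1 to 10 rows; each row is the pose to reach, as a shift and turn from the pose measured when the call began, along the tool's axes at that moment; what a row does not reach only later rows make up. A row lasts 1/10 s, in which the tool goes at most 50 mm and 8.59 degrees, less where a joint would pass 70% of its speed; a pose out of reach is approached as far as the arm can. A call with a gripper value outside its range is refused whole. "hand" is the opening, from -1 (shut) to 1 (fully open), set as the call begins (left out, the last holds). The fingers move at their own pace and stop on an object; "squeeze" is the grip in N (left out, the last holds). Time passes only in rows, so rows that repeat a pose let the fingers close. It gives the time, the measured TCP pose, the force and the opening at its end, in the units of the state.
- sensors.get_state(): the state, without advancing time (a new reading comes with each control period).
- eyes.snapshot(name): name is "scene" or "top" or "wrist"; returns a dict with "color" (400x640x3 uint8, red, green, blue), "camera_matrix" (3x3 intrinsics, pixels), "R" (3x3) and "t" (3): a world point X has camera coordinates R X + t. Camera axes: x right, y down, z forward; pixel columns grow to the right and rows downward; lengths in m; the calibration is good to about 2 mm. A picture is of the moment at which its call begins. There is no depth.
- ctrl.sign_off(): hands the job in, once; it reports no verdict.
The state is a dict: "time": time; "qpos": joint angles; "qvel": joint speeds; "joint_torque": joint torques, N m; "tool_pos": TCP position; "orientation": TCP orientation; "contact_force": force on the tool from outside, world axes, zero at the start; "wrist_torque": the same for the moment, N m; "gripper_width": finger opening in m.
Only numpy, scipy, OpenCV 4.12 (cv2) and the standard library are available. Lean on these libraries where they do the work, as an engineer would, in place of code of your own. Each camera call takes 0.05 s, during which the arm holds its last target.

TASK

The yellow kit carton has slumped sideways and leans on the tracked rover. Push it upright with the fingertips, then push it along the bench until it stands with its side flat against the blue carton, the gap closed. Only push: do not lift the carton, and leave the rover, the other cartons and the small parts where they are.

Things in the scene. Friction and masses are not known exactly. Their poses are not given: they have to be found in the camera images.
- yellow_carton: Yellow rigid kit carton, 0.3 to 0.65 kg, 170 deep (x), 70 thick (y), 150 tall (z). Origin: centre of its underside; z to its top. At the start it leans about 42 degrees towards its +y side: lower +y edge on the bench, +y face on the rover's track edge. Slides on the tiles with friction 0.28 to 0.42; pushed below half its height it slides, pushed near the top it tips.
- blue_carton: Light blue kit carton with a dark blue foot, standing still, about 0.9 kg: 190 deep (x) by 80 thick (y) by 170 tall (z). Origin: centre of its underside. Its +y face looks towards the yellow carton, to which it is almost parallel; the yellow carton, when stood up, is 25 to 110 away from it.
- rover: Black tracked rover, about 0.95 kg, 210 long (x, nose to -x), 160 wide (y), origin on the bench under its middle. Tracks 60 high; the board, the battery holder and the sensor on its deck reach up to 77, within 30 of its centre line. The yellow carton leans on its -y track.
- white_carton: Cream-white kit carton with a red foot, 180 by 60 by 140 tall, about 0.8 kg, standing behind the blue one (on its -y side). Origin: centre of its underside. Bystander.
- wheel: Loose black wheel with yellow hub, 65 across, 26 high, lying flat. Origin: centre of its underside. Bystander.
- gear_motor: Small yellow gear motor with a silver can, 70 by 22 by 18 high, lying. Origin: centre of its underside. Bystander.
- battery_box: Open plywood box with four blue cells, 90 by 85 by 50 high. Origin: centre of its underside. Bystander.
- screwdriver: Screwdriver lying on the bench in front of the rover, handle to its -x. Bystander.
Mind the look-alikes: they are no part of the job. What is shaped like the blue_carton but green or purple is not meant.

How it is judged:
By the outcome, as a careful person would: the job done as asked, in the order asked, and still so for the second after the job is handed in, with the robot touching nothing.
It also fails if it takes over 45 s, if anything falls off the work surface, if the arm or the gripper's body presses on something with over 40 N, if the wrist force passes 120 N, or if a joint passes its speed limit or range.

## Working session

There is one attempt and no reset: what is moved stays moved. The work goes in short steps, Python scripts to look and compute and a tool call to move; the robot and the scene stay as the last step left them, time stands still between calls to the robot, and variables do not carry over. Pictures are saved under pics/ and viewed, and the job is handed in when it is done.

Besides the shell and the picture viewer there is one more tool, called after "Call:" as name(argument=value, ...), one argument or row to a line, values as JSON. send_rows: Moves the arm, as the interface text tells. Its arguments: {"type":"object","properties":{"series":{"type":"array","items":{"type":"array","items":{"type":"number"}}},"hand":{"type":"number"},"squeeze":{"type":"number"}},"required":["series"]}

```bash
mkdir -p pics
cat > h.py <<'E'
import numpy as np, cv2
from plant import sensors, eyes, ctrl
def snap(n,f):
    s=eyes.snapshot(n); cv2.imwrite('pics/'+f+'.png',s['color'][:,:,::-1]); 
    np.savez('pics/'+f+'.npz',**{k:np.array(v) for k,v in s.items()}); return s
def ray(s,u,v):
    K=np.array(s['camera_matrix']);R=np.array(s['R']);t=np.array(s['t'])
    d=R.T@np.linalg.inv(K)@np.array([u,v,1.]); return -R.T@t,d
def onz(s,u,v,z):
    o,d=ray(s,u,v); return o+d*(z-o[2])/d[2]
def proj(s,X):
    c=np.array(s['R'])@np.array(X)+np.array(s['t']); p=np.array(s['camera_matrix'])@c; return p[:2]/p[2]
E
python3 - <<'E'
from h import *
for n in ('scene','top'):
    s=snap(n,n+'0'); o,d=ray(s,320,200); print(n,o.round(3),d.round(3))
print(sensors.get_state())
E
```

```text
scene [0.774 0.599 0.672] [-0.227 -0.612 -0.758]
top [0.411 0.097 1.053] [ 0.194 -0.023 -0.981]
{'time': 0.1, 'qpos': array([-7.17058026e+01,  2.83125282e+01,  7.71240705e+01,  1.08995887e-03,
        7.46290936e+01, -5.47273563e+00]), 'qvel': array([ 0.00858616, -0.11139637, -0.13669108,  0.02384377, -0.14215383,
        0.05940632]), 'joint_torque': array([ 3.43922256e-03, -8.80236626e+01, -3.82541227e+01,  7.11360388e-02,
        4.80693346e-02, -5.79153220e-05]), 'tool_pos': array([ 0.25177859, -0.57167544,  0.22738193]), 'orientation': array([[ 4.03012361e-01, -9.15194471e-01, -3.42480759e-04],
       [-9.15193826e-01, -4.03012486e-01,  1.09435426e-03],
       [-1.13957099e-03, -1.27602018e-04, -9.99999343e-01]]), 'contact_force': array([ 0.42578676, -0.15820517,  0.44352581]), 'wrist_torque': array([-0.04159587, -0.00248906, -0.01093251]), 'gripper_width': 0.09099105883881381}
```

View pics/scene0.png

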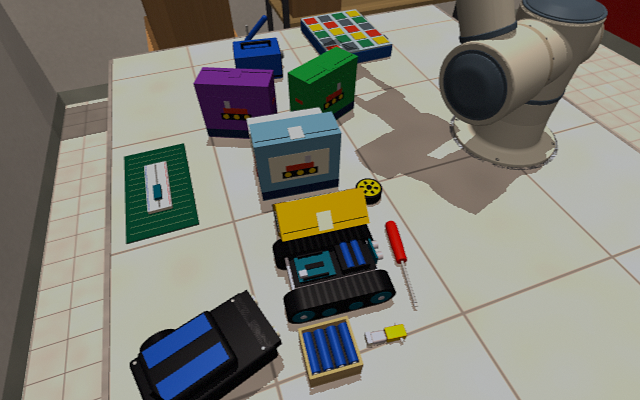

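View pics/top0.png

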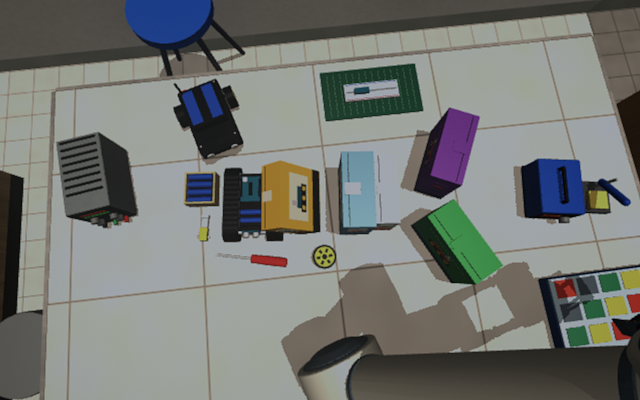

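Run:
```python
import cv2
a=cv2.imread('pics/top0.png')[130:280,190:400]; cv2.imwrite('pics/top0c.png',cv2.resize(a,None,fx=3.8,fy=3.8,interpolation=cv2.INTER_CUBIC))
a=cv2.imread('pics/scene0.png')[100:330,235:425]; cv2.imwrite('pics/scene0c.png',cv2.resize(a,None,fx=2.6,fy=2.6,interpolation=cv2.INTER_CUBIC))
```

```text
(no output)
```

View pics/top0c.png

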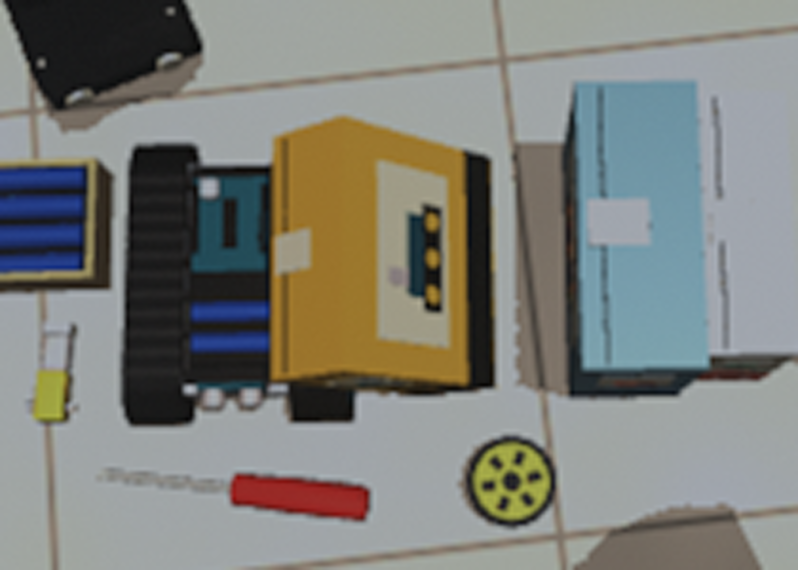

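View pics/scene0c.png

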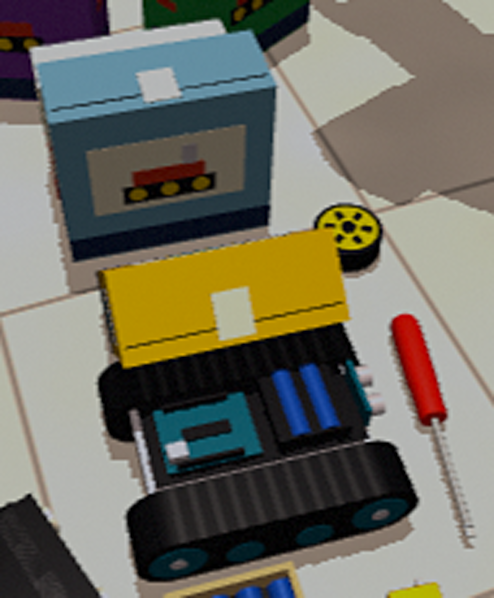

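The top view shows the yellow carton at about (290,198), leaning on the rover at (253,205). The light blue carton with the dark blue foot is at (357,190) and the white one is behind it at (385,190). Possible mistakes for the blue carton are purple (447,152), green (456,241) and the blue tool box (552,187). The blue carton at (357,190) matches the description, and the close crop confirms it. Next I measure the corners.

```bash
cat > m.py <<'E'
from h import *
def load(f): return dict(np.load('pics/'+f+'.npz'))
E
python3 - <<'E'
from m import *
s=load('top0')
def c(n,x,y,z): print(n,onz(s,190+(x+.5)/3.8-.5,130+(y+.5)/3.8-.5,z).round(4))
c('Y +y top far',275,138,.111);c('Y +y top near',272,380,.111)
c('Y -y top far',343,117,.158);c('Y -y top near',345,376,.158)
c('Y -y bot far',490,158,.047);c('Y -y bot near',494,386,.047)
for p in((575,82),(697,82),(708,368),(583,370)): c('B',*p,.17)
c('wheel',512,480,.026)
c('rover +y far',133,150,.06);c('rover +y near',126,420,.06);c('rover deck near',290,418,.04);c('rover',353,418,.04)
c('scrd',370,500,.015); c('white',697,82,.14)
c('gm',60,400,.018)
# scene check
S=load('scene0')
def c2(n,x,y,z): print(n,onz(S,235+(x+.5)/2.6-.5,100+(y+.5)/2.6-.5,z).round(4))
c2('Y +y top far',123,366,.111);c2('Y +y top near',348,320,.111)
c2('Y -y top far',104,270,.158);c2('Y -y top near',333,230,.158)
c2('B +y top far',45,122,.17);c2('B +y top near',275,84,.17)
E
```

```text
Y +y top far [0.7062 0.2178 0.111 ]
Y +y top near [0.5379 0.2334 0.111 ]
Y -y top far [0.7009 0.1657 0.158 ]
Y -y top near [0.5289 0.18   0.158 ]
Y -y bot far [0.693  0.0688 0.047 ]
Y -y bot near [0.5244 0.0849 0.047 ]
B [0.7037 0.0109 0.17  ]
B [ 0.6947 -0.0689  0.17  ]
B [ 0.5067 -0.0489  0.17  ]
B [0.5143 0.0295 0.17  ]
wheel [0.4578 0.0793 0.026 ]
rover +y far [0.7248 0.3284 0.06  ]
rover +y near [0.5282 0.3451 0.06  ]
rover deck near [0.5187 0.2329 0.04  ]
rover [0.5137 0.188  0.04  ]
scrd [0.4556 0.1834 0.015 ]
white [ 0.7043 -0.0745  0.14  ]
gm [0.5533 0.403  0.018 ]
Y +y top far [0.7063 0.2147 0.111 ]
Y +y top near [0.5387 0.232  0.111 ]
Y -y top far [0.7016 0.1635 0.158 ]
Y -y top near [0.5336 0.184  0.158 ]
B +y top far [0.706  0.0082 0.17  ]
B +y top near [0.516  0.0276 0.17  ]
```

```bash
cat >> m.py <<'E'
from scipy.spatial.transform import Rotation as Ro
YAW=np.radians(-5.5)
ex=np.array([np.cos(YAW),np.sin(YAW),0]);ey=np.array([-np.sin(YAW),np.cos(YAW),0]);ez=np.array([0,0,1.])
def W(xp,yp,z): return xp*ex+yp*ey+z*ez
def Rt(t):
    t=np.radians(t); y=-np.cos(t)*ey+np.sin(t)*ez; z=-np.sin(t)*ey-np.cos(t)*ez
    return np.c_[ex,y,z]
def Ft(xp,yp,z,t=30):  # TCP for finger front corner F
    R=Rt(t); return W(xp,yp,z)-.014*R[:,2]-.016*R[:,1]
def rel(p,R):
    s=sensors.get_state(); R0=np.array(s['orientation']); 
    return np.r_[R0.T@(np.array(p)-s['tool_pos'])*100, np.degrees(Ro.from_matrix(R0.T@R).as_rotvec())].round(2)
def where():
    s=sensors.get_state(); R=np.array(s['orientation']);p=np.array(s['tool_pos']); f=p+.014*R[:,2]+.016*R[:,1]; l=p+.014*R[:,2]-.016*R[:,1]
    q=lambda a:(np.array([a@ex,a@ey,a[2]])*1000).round(1)
    print('t',s['time'],'TCP',q(p),'F',q(f),'low',q(l),'tilt',np.degrees(np.arctan2(-(R[:,2]@ey),-R[2,2])).round(1),'f',np.array(s['contact_force']).round(1),'w',s['gripper_width'],'q',np.array(s['qpos']).round(0))
E
python3 - <<'E'
from m import *
where()
print(rel(Ft(.598,.320,.26,0),Rt(0)))
E
```

```text
t 0.1 TCP [ 305.4 -544.9  227.4] F [ 291.4 -552.7  213.4] low [ 319.4 -537.1  213.4] tilt -0.1 f [ 0.4 -0.2  0.4] w 0.09099105883881381 q [-72.  28.  77.   0.  75.  -5.]
[-6.255e+01 -6.859e+01 -4.580e+00 -4.000e-02  6.000e-02 -6.073e+01]
```

Call:
send_rows(
  series=[
    [-5,-5,-5,0,0,-6],
    [-11,-11,-6,0,0,-12],
    [-17,-17,-7,0,0,-18],
    [-22,-23,-7,0,0,-24],
    [-27,-29,-7,0,0,-30],
    [-32,-35,-7,0,0,-36],
    [-37,-41,-7,0,0,-42],
    [-42,-47,-7,0,0,-48],
    [-47,-53,-7,0,0,-54],
    [-50,-57,-7,0,0,-60.7],
  ],
  hand=1,
)

```text
time: 1.1
tool_pos: [0.4515, -0.1249, 0.2939]
orientation: [[0.996, -0.092, -0.0], [-0.092, -0.996, 0.001], [-0.0, -0.001, -1.0]]
contact_force: [0.7, -1.5, 0.6]
gripper_width: 0.0907
```

Run:
```python
from m import *
where()
print(rel(Ft(.598,.315,.20,30),Rt(30)))
```

```text
t 1.1 TCP [461.4 -81.1 293.9] F [461.5 -97.1 279.9] low [461.3 -65.1 279.9] tilt -0.1 f [ 0.7 -1.5  0.6] w 0.0907430340690993 q [-23.  12.  92.   0.  76. -18.]
[ 1.381e+01 -4.164e+01  9.010e+00 -3.006e+01 -3.000e-02  2.100e-01]
```

Call:
send_rows(
  series=[
    [2,-4,0,0,0,0],
    [4,-8,0,0,0,0],
    [6,-12.5,0,-3,0,0],
    [8,-17,0,-7,0,0],
    [10,-21.5,0,-12,0,0],
    [12,-26,0,-17,0,0],
    [13.8,-30.5,1,-22,0,0],
    [13.8,-35,2,-27,0,0.2],
    [13.8,-39,4,-30,0,0.2],
    [13.8,-41.6,6,-30,0,0.2],
  ],
)

```text
time: 2.1
tool_pos: [0.6264, 0.2807, 0.2315]
orientation: [[0.996, -0.079, -0.047], [-0.092, -0.861, -0.5], [-0.001, 0.502, -0.865]]
contact_force: [0.0, -1.3, 0.1]
gripper_width: 0.0915
```

Run:
```python
from m import *
where()
print(rel(Ft(.598,.300,.120,30),Rt(30)))
```

```text
t 2.1 TCP [596.6 339.4 231.5] F [596.7 318.6 227.4] low [596.5 346.3 211.3] tilt 30.1 f [ 0.  -1.3  0.1] w 0.0914876211234105 q [ 31.  44.  53. -24. 101.  35.]
[ 0.15 -3.78 10.22  0.12 -0.04  0.22]
```

Call:
send_rows(
  series=[
    [0,-1,3,0,0,0.2],
    [0.1,-2,5.5,0,0,0.2],
    [0.1,-3,8,0,0,0.2],
    [0.1,-3.8,10.2,0,0,0.2],
    [0.1,-3.8,10.2,0,0,0.2],
  ],
)

```text
time: 2.6
tool_pos: [0.6238, 0.2612, 0.1208]
orientation: [[0.995, -0.08, -0.052], [-0.095, -0.86, -0.502], [-0.005, 0.505, -0.863]]
contact_force: [-0.3, 0.0, -0.3]
gripper_width: 0.0915
```

Run:
```python
from m import *
where()
s=snap('scene','scene1');snap('top','top1')
a=s['color'][100:330,235:425,::-1]; cv2.imwrite('pics/scene1c.png',cv2.resize(a,None,fx=2.6,fy=2.6,interpolation=cv2.INTER_CUBIC))
where()
print(rel(Ft(.598,.290,.104,30),Rt(30)))
```

```text
t 2.6 TCP [595.9 319.8 120.8] F [595.9 298.9 116.8] low [595.8 326.5 100.6] tilt 30.3 f [-0.3  0.  -0.3] w 0.09148356093749885 q [ 29.  49.  61. -24.  89.  39.]
t 2.7 TCP [597.5 321.1 124.5] F [597.5 300.3 120.4] low [597.5 328.  104.4] tilt 30.1 f [0.5 1.3 0.7] w 0.09134762532742544 q [ 30.  48.  61. -24.  90.  39.]
[ 0.05  0.07  1.93  0.14 -0.01  0.03]
```

View pics/scene1c.png

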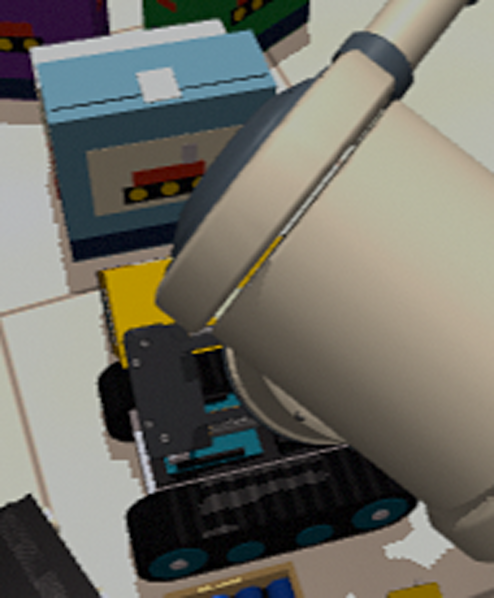

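The scene crop shows the gripper hovering over the rover with the carton's top still untouched, at about (125,300) in the crop. I move down slowly to the contact start.

Call:
send_rows(
  series=[
    [0,0,0.5,0,0,0],
    [0,0,1.0,0,0,0],
    [0,0.1,1.4,0,0,0],
    [0,0.1,1.7,0,0,0],
    [0,0.1,1.7,0,0,0],
  ],
)

```text
time: 3.2
tool_pos: [0.6245, 0.2527, 0.1101]
orientation: [[0.995, -0.082, -0.048], [-0.096, -0.861, -0.5], [-0.0, 0.502, -0.865]]
contact_force: [-0.9, 0.4, -1.0]
gripper_width: 0.091
```

Run:
```python
from m import *
where()
snap('wrist','wrist1');s=snap('top','top1b')
a=s['color'][130:280,190:400,::-1]; cv2.imwrite('pics/top1c.png',cv2.resize(a,None,fx=3.8,fy=3.8,interpolation=cv2.INTER_CUBIC))
for t in (42,38,34,30,27,24,21):
    t_=np.radians(t); e=np.array([.183+.15*np.sin(t_),.15*np.cos(t_)])
    if t>=30: f=e+[-.007*np.tan(np.pi/6),-.007]
    else: f=e-np.array([np.sin(t_),np.cos(t_)])*.008
    print(t,f.round(4),rel(Ft(.598,f[0]-.002,f[1],30),Rt(30)))
```

```text
t 3.2 TCP [597.4 311.4 110.1] F [597.4 290.5 106. ] low [597.4 318.2  89.9] tilt 30.2 f [-0.9  0.4 -1. ] w 0.0910262821262872 q [ 29.  49.  62. -25.  87.  40.]
42 [0.2793 0.1045] [ 0.04  1.08  0.83  0.13 -0.02  0.03]
38 [0.2713 0.1112] [ 0.04  2.12  0.66  0.13 -0.02  0.03]
34 [0.2628 0.1174] [ 0.04  3.16  0.55  0.13 -0.02  0.03]
30 [0.254  0.1229] [ 0.04  4.2   0.51  0.13 -0.02  0.03]
27 [0.2475 0.1265] [ 0.04  4.95  0.53  0.13 -0.02  0.03]
24 [0.2408 0.1297] [ 0.04  5.69  0.59  0.13 -0.02  0.03]
21 [0.2339 0.1326] [ 0.04  6.43  0.69  0.13 -0.02  0.03]
```

View pics/wrist1.png

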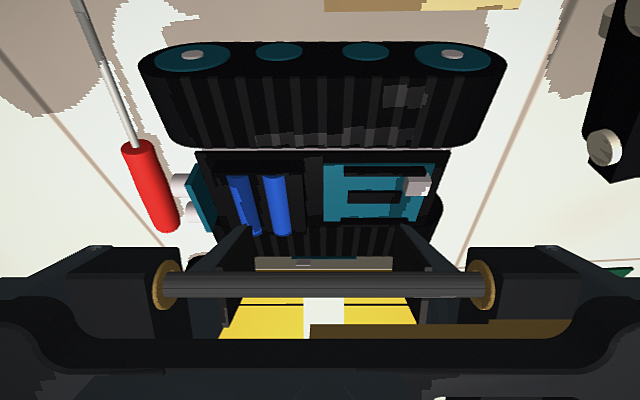

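View pics/top1c.png

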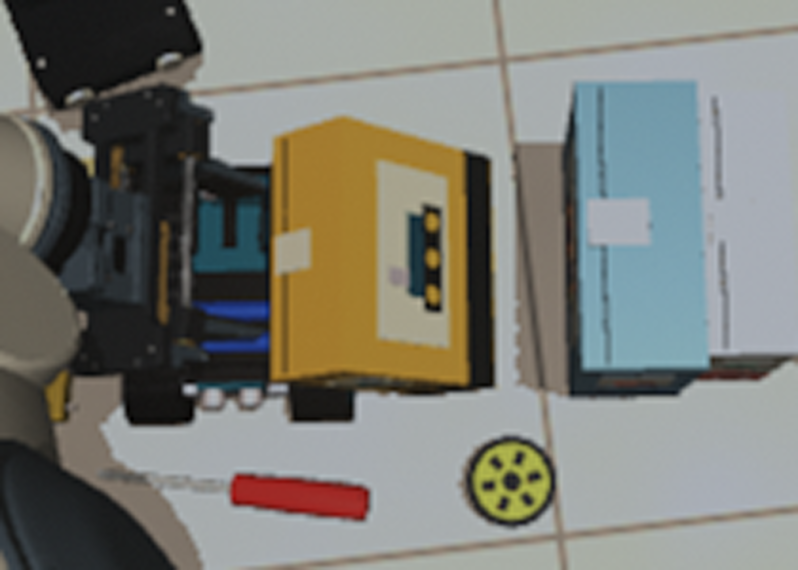

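The top crop shows both fingertips just left of the carton's raised top edge at (272,140–380), inside its length. The wrist view shows the rover untouched. I start tipping along the arc.

Call:
send_rows(
  series=[
    [0,0.5,0.6,0,0,0],
    [0,1.0,0.75,0,0,0],
    [0,1.3,0.7,0,0,0],
    [0,1.7,0.65,0,0,0],
    [0,2.1,0.6,0,0,0],
    [0,2.5,0.55,0,0,0],
    [0,2.9,0.5,0,0,0],
    [0,3.2,0.5,0,0,0],
  ],
)

```text
time: 4.1
tool_pos: [0.6219, 0.2227, 0.1225]
orientation: [[0.995, -0.083, -0.048], [-0.095, -0.861, -0.5], [0.0, 0.502, -0.865]]
contact_force: [-0.0, 1.6, -0.4]
gripper_width: 0.0912
```

Run:
```python
from m import *
where()
s=snap('top','top2')
a=s['color'][130:280,190:400,::-1]; cv2.imwrite('pics/top2c.png',cv2.resize(a,None,fx=3.8,fy=3.8,interpolation=cv2.INTER_CUBIC))
where()
for t in (34,32,30,28,26,24,22,20):
    t_=np.radians(t); e=np.array([.183+.15*np.sin(t_),.15*np.cos(t_)])
    if t>=30: f=e+[-.007*np.tan(np.pi/6),-.007]
    else: f=e-np.array([np.sin(t_),np.cos(t_)])*.008
    print(t,f.round(4),rel(Ft(.598,f[0]-.002,f[1],30),Rt(30)))
```

```text
t 4.1 TCP [597.7 281.3 122.5] F [597.7 260.4 118.4] low [597.7 288.1 102.4] tilt 30.1 f [-0.   1.6 -0.4] w 0.09117728878806365 q [ 27.  47.  65. -25.  86.  38.]
t 4.15 TCP [597.8 281.  122.7] F [597.8 260.2 118.6] low [597.8 287.8 102.5] tilt 30.1 f [ 0.9  1.  -0.4] w 0.09113440131774614 q [ 27.  46.  65. -25.  86.  38.]
34 [0.2628 0.1174] [ 0.02 -0.12  0.07  0.13 -0.03  0.  ]
32 [0.2584 0.1202] [ 0.02  0.41  0.04  0.13 -0.03  0.  ]
30 [0.254  0.1229] [ 0.02  0.93  0.04  0.13 -0.03  0.  ]
28 [0.2497 0.1254] [ 0.02  1.42  0.04  0.13 -0.03  0.  ]
26 [0.2452 0.1276] [ 0.02  1.92  0.06  0.13 -0.03  0.  ]
24 [0.2408 0.1297] [ 0.02  2.41  0.11  0.13 -0.03  0.  ]
22 [0.2362 0.1317] [ 0.02  2.91  0.17  0.13 -0.03  0.  ]
20 [0.2316 0.1334] [ 0.02  3.39  0.25  0.13 -0.03  0.  ]
```

View pics/top2c.png

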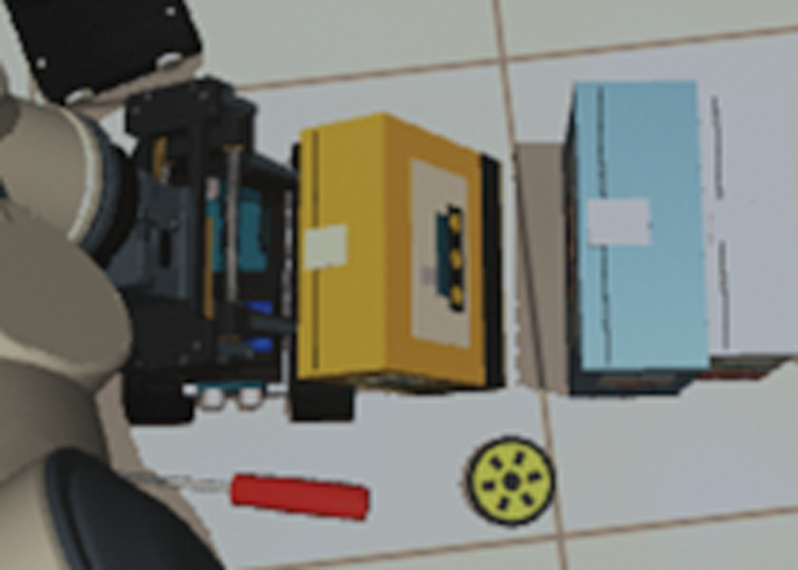

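Tipping works without sliding: the top edge moved from crop x=272 to 300 and the foot edge only from 494 to 502, as the pivot geometry predicts. I continue past the balance point slowly.

Call:
send_rows(
  series=[
    [0,0.3,0.05,0,0,0],
    [0,0.6,0.05,0,0,0],
    [0,0.9,0.05,0,0,0],
    [0,1.2,0.05,0,0,0],
    [0,1.4,0.05,0,0,0],
    [0,1.6,0.05,0,0,0],
    [0,1.8,0.05,0,0,0],
    [0,1.9,0.05,0,0,0],
    [0,2.0,0.05,0,0,0],
    [0,2.1,0.05,0,0,0],
  ],
)

```text
time: 5.15
tool_pos: [0.6201, 0.204, 0.1328]
orientation: [[0.995, -0.083, -0.048], [-0.096, -0.861, -0.5], [0.0, 0.502, -0.865]]
contact_force: [1.2, -0.3, 0.3]
gripper_width: 0.0912
```

Run:
```python
from m import *
where()
s=snap('top','top3')
a=s['color'][130:280,190:400,::-1]; cv2.imwrite('pics/top3c.png',cv2.resize(a,None,fx=3.8,fy=3.8,interpolation=cv2.INTER_CUBIC))
```

```text
t 5.15 TCP [597.7 262.5 132.8] F [597.7 241.7 128.7] low [597.7 269.3 112.6] tilt 30.1 f [ 1.2 -0.3  0.3] w 0.09124558422478168 q [ 26.  45.  67. -26.  85.  37.]
```

View pics/top3c.png

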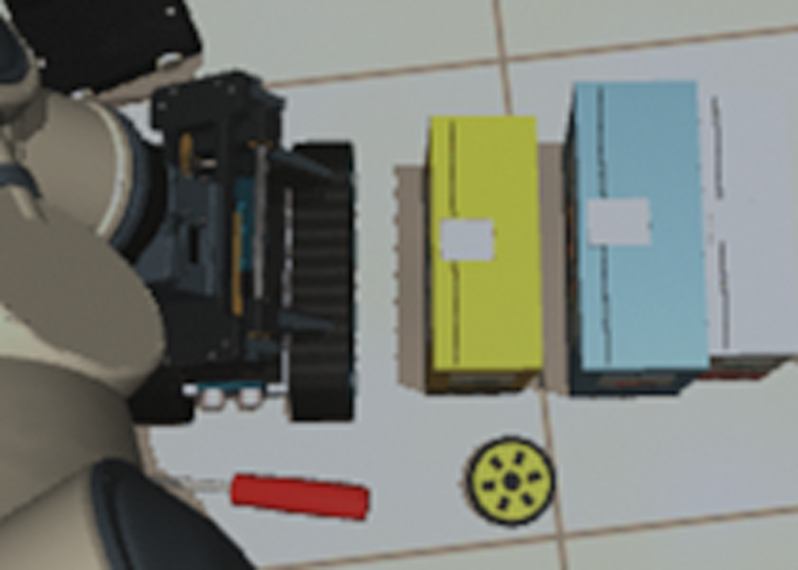

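The carton now stands upright: its top face spans crop (431–542, 117–370), with a visible gap to the blue carton. I measure both.

Run:
```python
from m import *
s=load('top3')
def c(n,x,y,z):
    p=onz(s,190+(x+.5)/3.8-.5,130+(y+.5)/3.8-.5,z); print(n,p.round(4),"x'y'",(p@ex).round(4),(p@ey).round(4)); return p
A=c('Y+far',430,116,.15);B=c('Y-far',537,116,.15);C=c('Y-near',543,370,.15);D=c('Y+near',434,370,.15)
print(np.linalg.norm(A-B),np.linalg.norm(A-D),np.degrees(np.arctan2(*(A-D)[[1,0]])),np.degrees(np.arctan2(*(B-C)[[1,0]])))
c('B+far',575,82,.17);c('B+near',583,370,.17)
c('track r far',355,145,.06);c('track r near',354,418,.06)
print(rel(Ft(.598,.222,.128,30),Rt(30)))
```

```text
Y+far [0.6976 0.1084 0.15  ] x'y' 0.684 0.1747
Y-far [0.6895 0.0372 0.15  ] x'y' 0.6828 0.1031
Y-near [0.5195 0.0536 0.15  ] x'y' 0.512 0.1031
Y+near [0.5274 0.1234 0.15  ] x'y' 0.5131 0.1734
0.0716493400431947 0.1708636779730693 -5.052544074223886 -5.518763829064321
B+far [0.7037 0.0109 0.17  ] x'y' 0.6994 0.0783
B+near [0.5143 0.0295 0.17  ] x'y' 0.5091 0.0787
track r far [0.7103 0.1664 0.06  ] x'y' 0.6911 0.2337
track r near [0.5116 0.1855 0.06  ] x'y' 0.4914 0.2337
[ 0.02  1.66  1.05  0.13 -0.03  0.  ]
```

Run:
```python
from m import *
s=load('wrist1'); o=-s['R'].T@s['t']; print(o@ex,o@ey,o[2])  # TCP then y' .311 z .110
print(rel(Ft(.598,.182,.135,30),Rt(30)))
print(rel(Ft(.598,.182,.056,30),Rt(30)))
```

```text
0.5970468760554201 0.4565660913314092 0.20767047642979286
[ 0.02  5.47  2.45  0.13 -0.03  0.  ]
[ 0.02  1.5   9.29  0.13 -0.03  0.  ]
```

Call:
send_rows(
  series=[
    [0,1.2,0.5,0,0,0],
    [0,2.4,1.1,0,0,0],
    [0,3.5,1.6,0,0,0],
    [0,4.5,2.0,0,0,0],
    [0,5.0,2.3,0,0,0],
    [0,5.4,2.4,0,0,0],
    [0,5.4,2.4,0,0,0],
    [0,5.4,2.4,0,0,0],
  ],
)

```text
time: 6.0
tool_pos: [0.6146, 0.1457, 0.1392]
orientation: [[0.995, -0.083, -0.047], [-0.095, -0.861, -0.5], [0.001, 0.502, -0.865]]
contact_force: [-0.2, 1.3, 0.3]
gripper_width: 0.0911
```

Run:
```python
from m import *
where()
print(rel(Ft(.598,.182,.056,30),Rt(30)))
s=snap('top','top4')
a=s['color'][130:280,190:400,::-1]; cv2.imwrite('pics/top4c.png',cv2.resize(a,None,fx=3.8,fy=3.8,interpolation=cv2.INTER_CUBIC))
```

```text
t 6.0 TCP [597.8 204.  139.2] F [597.8 183.1 135.1] low [597.8 210.8 119. ] tilt 30.1 f [-0.2  1.3  0.3] w 0.09107709199354531 q [ 22.  42.  72. -27.  81.  35.]
[ 0.01 -3.87  6.89  0.12 -0.04  0.  ]
```

View pics/top4c.png

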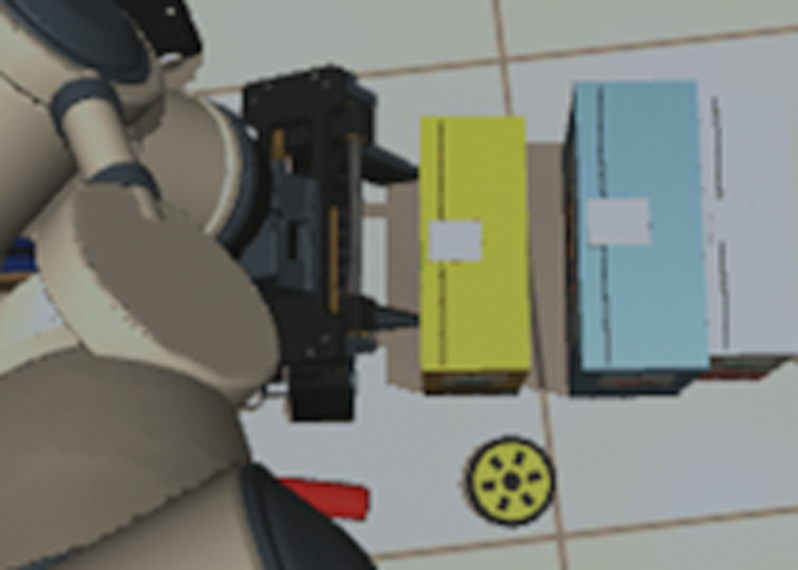

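The carton had still been rocking in the previous frame. It is now settled with its top face at crop (420–529, 117–370), so its face is closer to the fingers. I remeasure before going down.

Run:
```python
from m import *
s=load('top4')
def c(n,x,y,z):
    p=onz(s,190+(x+.5)/3.8-.5,130+(y+.5)/3.8-.5,z); print(n,p.round(4),"x'y'",(p@ex).round(4),(p@ey).round(4)); return p
A=c('Y+far',420,116,.15);B=c('Y-far',525,116,.15);C=c('Y-near',530,370,.15);D=c('Y+near',421,370,.15)
print(np.linalg.norm(A-B),np.linalg.norm(A-D),np.degrees(np.arctan2(*(A-D)[[1,0]])),np.degrees(np.arctan2(*(B-C)[[1,0]])))
print(rel(Ft(.598,.189,.135,30),Rt(30)),rel(Ft(.598,.189,.062,30),Rt(30)))
s=snap('scene','scene4');a=s['color'][100:330,235:425,::-1]; cv2.imwrite('pics/scene4c.png',cv2.resize(a,None,fx=2.6,fy=2.6,interpolation=cv2.INTER_CUBIC))
```

```text
Y+far [0.6984 0.115  0.15  ] x'y' 0.6841 0.1814
Y-far [0.6904 0.0452 0.15  ] x'y' 0.6829 0.1111
Y-near [0.5204 0.0619 0.15  ] x'y' 0.5121 0.1115
Y+near [0.5283 0.1317 0.15  ] x'y' 0.5133 0.1818
0.07031229192762019 0.17083336387355993 -5.617043884403104 -5.634152683341851
[ 0.02 -0.5  -0.29  0.13 -0.04  0.02] [ 0.02 -4.16  6.02  0.13 -0.04  0.02]
```

View pics/scene4c.png

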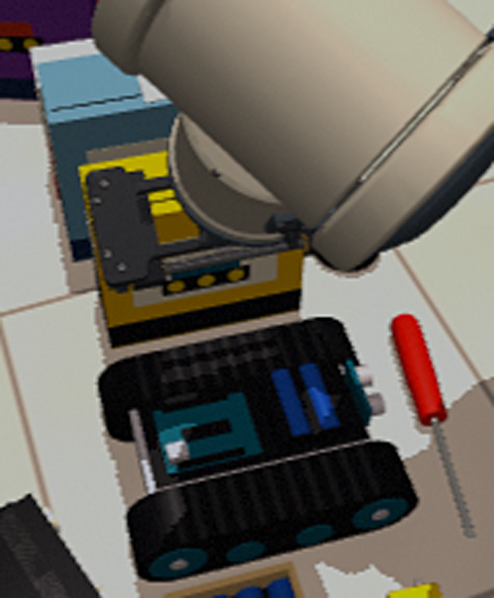

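The scene crop shows the carton standing upright with its foot flat, clear of the rover. I back off 6 mm, then go down into the space between the carton and the track.

Call:
send_rows(
  series=[
    [0,-0.5,-0.3,0,0,0],
    [0,-0.5,-0.3,0,0,0],
    [0,-0.9,0.3,0,0,0],
    [0,-1.4,1.2,0,0,0],
    [0,-1.9,2.1,0,0,0],
    [0,-2.4,3.0,0,0,0],
    [0,-2.9,3.9,0,0,0],
    [0,-3.4,4.7,0,0,0],
    [0,-3.7,5.3,0,0,0],
    [0,-3.9,5.6,0,0,0],
  ],
)

```text
time: 7.1
tool_pos: [0.615, 0.1514, 0.0703]
orientation: [[0.995, -0.082, -0.048], [-0.095, -0.861, -0.5], [-0.0, 0.502, -0.865]]
contact_force: [-1.5, -0.7, 0.2]
gripper_width: 0.0909
```

Run:
```python
from m import *
where()
print(rel(Ft(.598,.189,.058,30),Rt(30)))
```

```text
t 7.1 TCP [597.6 209.6  70.3] F [597.6 188.7  66.2] low [597.6 216.4  50.1] tilt 30.1 f [-1.5 -0.7  0.2] w 0.09087001792066599 q [ 22.  47.  74. -27.  76.  38.]
[ 0.04 -0.43  0.69  0.15 -0.01  0.04]
```

Call:
send_rows(
  series=[
    [0,-0.2,0.4,0,0,0],
    [0,-0.4,0.8,0,0,0],
    [0,-0.45,0.8,0,0,0],
    [0,-0.45,0.8,0,0,0],
  ],
)

```text
time: 7.5
tool_pos: [0.615, 0.1513, 0.0611]
orientation: [[0.995, -0.082, -0.048], [-0.095, -0.861, -0.5], [-0.0, 0.502, -0.865]]
contact_force: [-1.0, -0.4, -0.6]
gripper_width: 0.0911
```

Run:
```python
from m import *
where()
for y in (.181,.17,.16,.154,.15,.148): print(y,rel(Ft(.598,y,.056,30),Rt(30)))
```

```text
t 7.5 TCP [597.7 209.5  61.1] F [597.7 188.6  57.1] low [597.7 216.3  41. ] tilt 30.1 f [-1.  -0.4 -0.6] w 0.09114973614210825 q [ 22.  48.  74. -27.  75.  39.]
0.181 [ 0.03  0.61  0.47  0.15 -0.01  0.04]
0.17 [ 0.03  1.56  1.03  0.15 -0.01  0.04]
0.16 [ 0.03  2.43  1.53  0.15 -0.01  0.04]
0.154 [ 0.03  2.95  1.83  0.15 -0.01  0.04]
0.15 [ 0.03  3.29  2.03  0.15 -0.01  0.04]
0.148 [ 0.03  3.46  2.13  0.15 -0.01  0.04]
```

Call:
send_rows(
  series=[
    [0,0.3,0.2,0,0,0],
    [0,0.6,0.4,0,0,0],
    [0,0.9,0.6,0,0,0],
    [0,1.2,0.75,0,0,0],
    [0,1.5,0.9,0,0,0],
    [0,1.8,1.1,0,0,0],
    [0,2.1,1.3,0,0,0],
    [0,2.3,1.4,0,0,0],
    [0,2.5,1.5,0,0,0],
    [0,2.6,1.6,0,0,0],
  ],
)

```text
time: 8.5
tool_pos: [0.6121, 0.1207, 0.0604]
orientation: [[0.995, -0.082, -0.048], [-0.095, -0.861, -0.5], [-0.0, 0.502, -0.865]]
contact_force: [0.3, 2.3, 2.0]
gripper_width: 0.0913
```

Run:
```python
from m import *
where()
s=snap('top','top5')
a=s['color'][130:280,290:400,::-1]; cv2.imwrite('pics/top5c.png',cv2.resize(a,None,fx=4,fy=4,interpolation=cv2.INTER_CUBIC))
for y in (.16,.156,.154,.152,.15,.148): print(y,rel(Ft(.598,y,.056,30),Rt(30)))
```

```text
t 8.5 TCP [597.7 178.8  60.4] F [597.7 157.9  56.3] low [597.7 185.6  40.3] tilt 30.1 f [0.3 2.3 2. ] w 0.09131889969789174 q [ 20.  47.  77. -28.  72.  38.]
0.16 [ 0.03 -0.2  -0.09  0.16 -0.    0.04]
0.156 [ 0.03  0.15  0.11  0.16 -0.    0.04]
0.154 [ 0.03  0.32  0.21  0.16 -0.    0.04]
0.152 [ 0.03  0.49  0.31  0.16 -0.    0.04]
0.15 [ 0.03  0.67  0.41  0.16 -0.    0.04]
0.148 [ 0.03  0.84  0.51  0.16 -0.    0.04]
```

View pics/top5c.png

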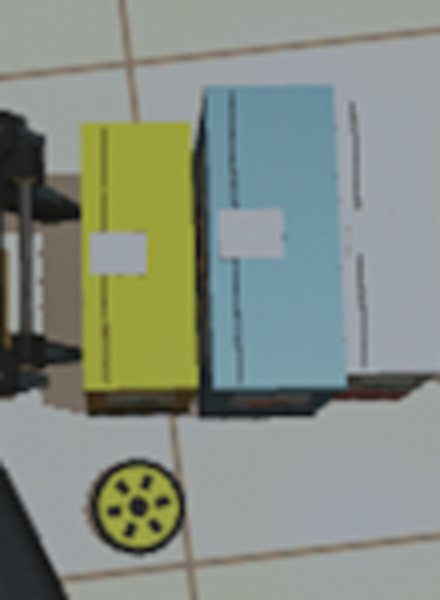

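Run:
```python
from m import *
s=load('top5')
def c(n,x,y,z):
    p=onz(s,290+(x+.5)/4-.5,130+(y+.5)/4-.5,z); print(n,p.round(4),"x'y'",(p@ex).round(4),(p@ey).round(4)); return p
A=c('Y+far',80,123,.15);D=c('Y+near',82,390,.15);B=c('Y-far',193,123,.15);C=c('Y-near',199,388,.15)
print(np.degrees(np.arctan2(*(A-D)[[1,0]])),np.degrees(np.arctan2(*(B-C)[[1,0]])))
A=c('B+far',205,86,.17);B=c('B+near',214,388,.17);print(np.degrees(np.arctan2(*(A-B)[[1,0]])))
```

```text
Y+far [0.6951 0.0911 0.15  ] x'y' 0.6831 0.1573
Y+near [0.5254 0.1082 0.15  ] x'y' 0.5126 0.158
Y-far [0.687  0.0197 0.15  ] x'y' 0.6819 0.0855
Y-near [0.5185 0.0368 0.15  ] x'y' 0.5126 0.0864
-5.724002230268822 -5.793513718513005
B+far [0.704 0.011 0.17 ] x'y' 0.6997 0.0785
B+near [0.5152 0.0292 0.17  ] x'y' 0.51 0.0785
-5.504889175920629
```

Call:
send_rows(
  series=[
    [0,0.15,0.1,0,0,0],
    [0,0.25,0.15,0,0,0],
    [0,0.35,0.2,0,0,0],
    [0,0.4,0.25,0,0,0],
    [0,0.45,0.28,0,0,0],
  ],
)

```text
time: 9.05
tool_pos: [0.6116, 0.1153, 0.0602]
orientation: [[0.995, -0.082, -0.048], [-0.095, -0.861, -0.5], [-0.0, 0.502, -0.865]]
contact_force: [0.2, 2.5, 1.2]
gripper_width: 0.0911
```

```bash
cat > g.py <<'E'
from m import *
import sys
where(); f=[]
for i in range(int(sys.argv[2]) if len(sys.argv)>2 else 4):
    s=eyes.snapshot('top'); q=sensors.get_state(); f.append(np.r_[q['contact_force'],q['wrist_torque']])
f=np.array(f); print('meanF',f.mean(0).round(2),f.std(0)[:3].round(2),'along y\'',(f[:,:3]@ey).mean().round(2))
n=sys.argv[1]; np.savez('pics/'+n+'.npz',**{k:np.array(v) for k,v in s.items()})
a=s['color'][130:260,300:400,::-1]; cv2.imwrite('pics/'+n+'.png',cv2.resize(a,None,fx=4.5,fy=4.5,interpolation=cv2.INTER_CUBIC))
where()
E
python3 g.py top6
```

```text
t 9.05 TCP [597.7 173.4  60.2] F [597.7 152.5  56.1] low [597.7 180.2  40. ] tilt 30.2 f [0.2 2.5 1.2] w 0.09111454703398777 q [ 19.  47.  77. -29.  72.  38.]
meanF [ 0.13  2.99  1.39  0.51 -0.15  0.  ] [0.32 0.37 0.35] along y' 2.98
t 9.25 TCP [597.7 173.4  60.2] F [597.7 152.5  56.1] low [597.7 180.2  40. ] tilt 30.2 f [0.1 2.8 1.7] w 0.09092973299689676 q [ 19.  47.  77. -29.  72.  38.]
```

View pics/top6.png

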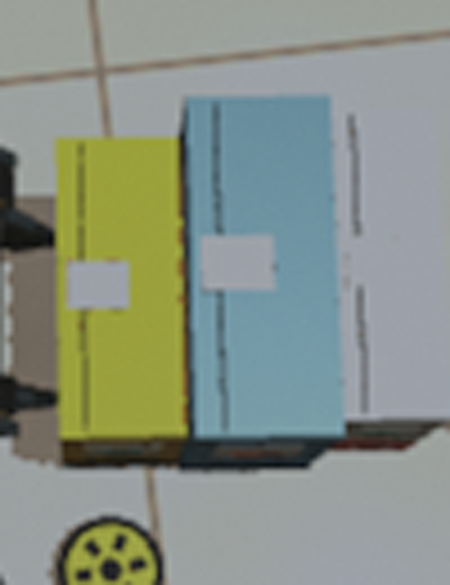

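The gap is a thin dark line at x≈183–190 in the crop, about 3–4 mm, and the push force is about 3 N. I take 1 mm steps while watching the force.

Call:
send_rows(
  series=[
    [0,0.09,0.05,0,0,0],
    [0,0.17,0.1,0,0,0],
    [0,0.17,0.1,0,0,0],
  ],
)

```text
time: 9.55
tool_pos: [0.6113, 0.1132, 0.0602]
orientation: [[0.995, -0.082, -0.048], [-0.095, -0.861, -0.5], [-0.0, 0.502, -0.865]]
contact_force: [0.2, 2.1, 1.1]
gripper_width: 0.0912
```

```bash
python3 g.py top7 3
```

```text
t 9.55 TCP [597.7 171.2  60.2] F [597.7 150.4  56.1] low [597.7 178.   40.1] tilt 30.2 f [0.2 2.1 1.1] w 0.0911537123896183 q [ 19.  47.  78. -29.  72.  38.]
meanF [ 0.84  2.06  1.55  0.46 -0.16 -0.02] [0.65 0.37 0.42] along y' 2.13
t 9.7 TCP [597.6 171.3  60.2] F [597.6 150.4  56.1] low [597.6 178.1  40. ] tilt 30.2 f [1.8 1.8 1.8] w 0.09107611938589306 q [ 19.  47.  78. -29.  72.  38.]
```

Call:
send_rows(
  series=[
    [0,0.09,0.05,0,0,0],
    [0,0.09,0.05,0,0,0],
  ],
)

```text
time: 9.9
tool_pos: [0.6113, 0.1123, 0.0602]
orientation: [[0.995, -0.082, -0.048], [-0.095, -0.861, -0.5], [-0.0, 0.502, -0.865]]
contact_force: [-0.1, 4.2, 2.1]
gripper_width: 0.0912
```

```bash
python3 g.py top8 3
```

```text
t 9.9 TCP [597.7 170.3  60.2] F [597.7 149.5  56.1] low [597.7 177.1  40.1] tilt 30.1 f [-0.1  4.2  2.1] w 0.09123100419834003 q [ 19.  47.  78. -29.  72.  38.]
meanF [ 1.11  3.73  1.16  0.73 -0.21 -0.04] [0.74 0.9  0.48] along y' 3.82
t 10.05 TCP [597.7 170.4  60.2] F [597.7 149.5  56.1] low [597.7 177.2  40.1] tilt 30.2 f [0.8 3.  1.2] w 0.09136040930817427 q [ 19.  47.  78. -29.  72.  38.]
```

View pics/top8.png

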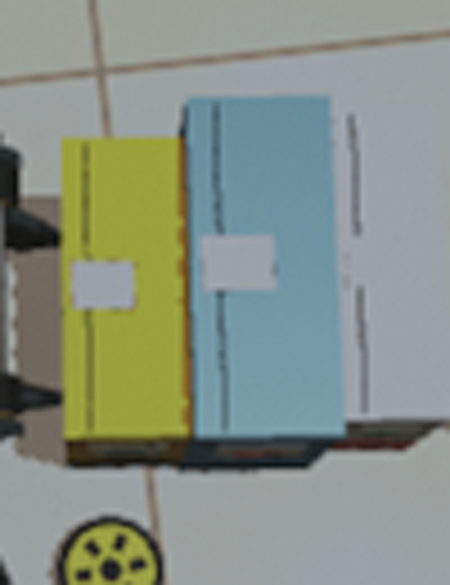

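Call:
send_rows(
  series=[
    [0,0.09,0.05,0,0,0],
    [0,0.09,0.05,0,0,0],
  ],
)

```text
time: 10.25
tool_pos: [0.6112, 0.1114, 0.0602]
orientation: [[0.995, -0.082, -0.048], [-0.095, -0.861, -0.5], [-0.0, 0.502, -0.865]]
contact_force: [0.6, 6.1, 1.1]
gripper_width: 0.0911
```

```bash
python3 g.py top9 3
python3 - <<'E'
from m import *
for f in ('top0','top6','top8','top9'):
    im=load(f)['color'].astype(int); 
    for r in (165,200,222): print(f,r,[tuple(im[r,c]) for c in range(338,346)])
E
```

```text
t 10.25 TCP [597.7 169.5  60.2] F [597.7 148.6  56.1] low [597.7 176.3  40.1] tilt 30.1 f [0.6 6.1 1.1] w 0.09106313936984267 q [ 19.  47.  78. -29.  72.  38.]
meanF [ 0.32  5.34  2.03  0.92 -0.13 -0.1 ] [1.01 0.4  0.31] along y' 5.35
t 10.4 TCP [597.7 169.5  60.2] F [597.7 148.7  56.1] low [597.7 176.3  40.1] tilt 30.1 f [0.9 5.9 1.7] w 0.091544828490177 q [ 19.  47.  78. -29.  72.  38.]
top0 165 [(np.int64(129), np.int64(135), np.int64(137)), (np.int64(50), np.int64(58), np.int64(60)), (np.int64(25), np.int64(32), np.int64(33)), (np.int64(63), np.int64(84), np.int64(92)), (np.int64(102), np.int64(137), np.int64(151)), (np.int64(111), np.int64(150), np.int64(165)), (np.int64(110), np.int64(147), np.int64(162)), (np.int64(110), np.int64(149), np.int64(164))]
top0 200 [(np.int64(92), np.int64(86), np.int64(80)), (np.int64(30), np.int64(29), np.int64(31)), (np.int64(48), np.int64(44), np.int64(42)), (np.int64(56), np.int64(55), np.int64(52)), (np.int64(89), np.int64(117), np.int64(127)), (np.int64(122), np.int64(160), np.int64(176)), (np.int64(118), np.int64(156), np.int64(171)), (np.i
[... 3117 characters left out ...]
(np.int64(156), np.int64(164), np.int64(63)), (np.int64(145), np.int64(136), np.int64(52)), (np.int64(132), np.int64(95), np.int64(36)), (np.int64(103), np.int64(90), np.int64(69)), (np.int64(89), np.int64(123), np.int64(139)), (np.int64(116), np.int64(154), np.int64(169)), (np.int64(115), np.int64(152), np.int64(167))]
top9 222 [(np.int64(155), np.int64(160), np.int64(63)), (np.int64(155), np.int64(161), np.int64(64)), (np.int64(156), np.int64(164), np.int64(64)), (np.int64(147), np.int64(137), np.int64(53)), (np.int64(105), np.int64(77), np.int64(31)), (np.int64(95), np.int64(116), np.int64(121)), (np.int64(121), np.int64(160), np.int64(174)), (np.int64(120), np.int64(157), np.int64(169))]
```

View pics/top9.png

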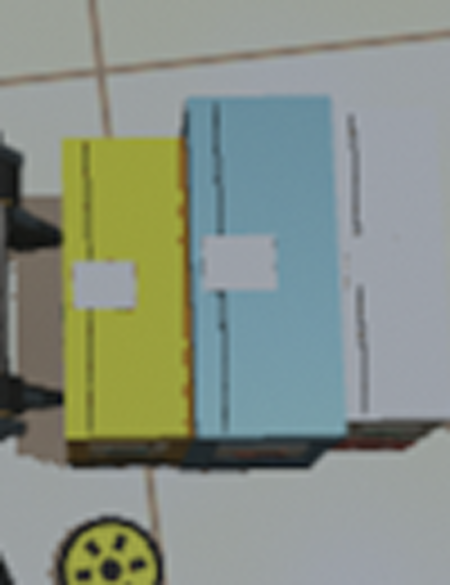

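Run:
```python
from m import *
def g(f): return load(f)['color'].astype(np.float32).mean(2)
r=(slice(150,226),slice(345,378))  # blue top
y=(slice(162,225),slice(316,337))
for a,b in (('top0','top6'),('top0','top7'),('top0','top8'),('top0','top9')):
    A,B=g(a),g(b); print(a,b,'blue shift px',np.round(cv2.phaseCorrelate(A[r]-A[r].mean(),B[r]-B[r].mean(),cv2.createHanningWindow((33,76),cv2.CV_32F)),3))
for a,b in (('top6','top7'),('top7','top8'),('top8','top9')):
    A,B=g(a),g(b); print(a,b,'yellow shift px',np.round(cv2.phaseCorrelate(A[y]-A[y].mean(),B[y]-B[y].mean(),cv2.createHanningWindow((21,63),cv2.CV_32F))[0],3))
```

```text
Traceback (most recent call last):
ValueError: setting an array element with a sequence. The requested array has an inhomogeneous shape after 1 dimensions. The detected shape was (2,) + inhomogeneous part.
```

```bash
cat > pc.py <<'E'
from m import *
def g(f): return load(f)['color'].astype(np.float32).mean(2)
def sh(a,b,r):
    A,B=g(a)[r],g(b)[r]; return np.round(cv2.phaseCorrelate(A-A.mean(),B-B.mean(),cv2.createHanningWindow(A.shape[::-1],cv2.CV_32F))[0],3)
bl=(slice(150,226),slice(345,373)); ye=(slice(162,225),slice(316,337))
E
python3 - <<'E'
from pc import *
for b in ('top3','top6','top7','top8','top9'): print('blue',b,sh('top0',b,bl))
for a,b in (('top6','top7'),('top7','top8'),('top8','top9')): print('yel',a,b,sh(a,b,ye))
E
```

```text
blue top3 [-0.003  0.034]
blue top6 [-0.082  0.063]
blue top7 [ 0.045 -0.026]
blue top8 [-0.02  -0.015]
blue top9 [ 0.149 -0.063]
yel top6 top7 [0.611 0.107]
yel top7 top8 [-0.02  -0.095]
yel top8 top9 [0.022 0.24 ]
```

The force rose to 5.3 N and held. The blue carton's image moved only about 0.15 px (~0.4 mm), so contact is made. I retreat to inspect.

Call:
send_rows(
  series=[
    [0,-0.35,-0.2,0,0,0],
    [0,-0.7,-0.4,0,0,0],
    [0,-0.7,-1.5,0,0,0],
    [0,-0.7,-4,0,0,0],
    [0,-0.7,-7,0,0,0],
    [0,-0.7,-11,0,0,0],
    [0,-0.7,-15,0,0,0],
    [0,-0.7,-19,0,0,0],
    [0,-0.7,-22,0,0,0],
    [0,-0.7,-22,0,0,0],
  ],
)

```text
time: 11.4
tool_pos: [0.6234, 0.2302, 0.2514]
orientation: [[0.996, -0.084, -0.042], [-0.093, -0.863, -0.497], [0.006, 0.499, -0.867]]
contact_force: [-0.7, -0.5, -0.5]
gripper_width: 0.0909
```

```bash
python3 g.py top10 1
python3 - <<'E'
from pc import *
print('blue',sh('top0','top10',bl),'yel',sh('top9','top10',ye))
s=snap('scene','scene10')
E
```

```text
t 11.4 TCP [598.5 288.9 251.4] F [598.5 268.  247.3] low [598.6 295.7 231.3] tilt 29.9 f [-0.7 -0.5 -0.5] w 0.09090926109743376 q [ 27.  40.  58. -25.  99.  33.]
meanF [-0.63 -1.01 -0.52  0.31 -0.09 -0.06] [0. 0. 0.] along y' -1.06
t 11.45 TCP [598.  287.5 249.2] F [598.  266.7 245.1] low [598.  294.4 229.1] tilt 30.0 f [-0.6 -1.  -0.5] w 0.09142219419253143 q [ 27.  40.  58. -25.  98.  33.]
blue [ 0.113 -0.013] yel [-0.017 -0.138]
```

View pics/scene10.png

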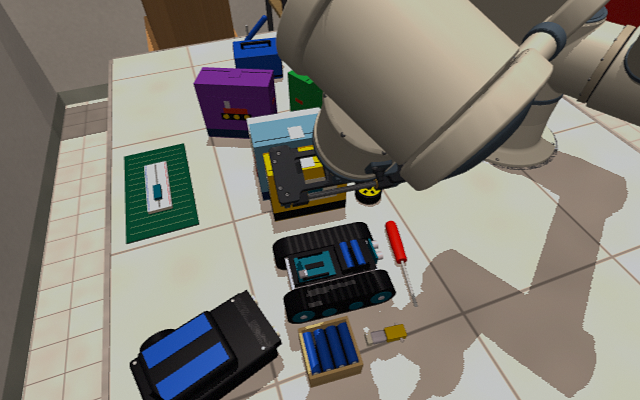

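View pics/top10.png

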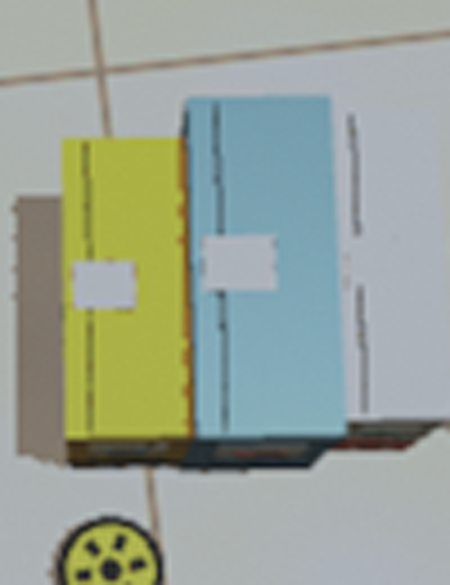

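The top view shows no dark gap any more. The orange strip at x≈185–192 is the yellow top in the blue carton's shadow. I bring the wrist camera over the seam to check it, well above everything.

Run:
```python
from m import *
print(rel(W(.598,.24,.33),Rt(15)),rel(W(.598,.0,.33),Rt(0)))
```

```text
[ 0.05  8.16 -4.79 15.1  -0.06  0.05] [ 2.000e-02  2.892e+01  7.240e+00  3.010e+01 -6.000e-02  6.000e-02]
```

Call:
send_rows(
  series=[
    [0,3,-3,5,0,0],
    [0,6,-5,10,0,0],
    [0,9,-4.5,15,0,0],
    [0,12.5,-3,20,0,0],
    [0,16,-1,25,0,0],
    [0,20,2,30,0,0],
    [0,24,4.5,30,0,0],
    [0,27,6,30,0,0],
    [0,29,7.2,30,0,0],
    [0,29,7.2,30,0,0],
  ],
)

```text
time: 12.5
tool_pos: [0.5939, -0.0609, 0.3297]
orientation: [[0.995, -0.098, -0.002], [-0.098, -0.995, -0.002], [-0.002, 0.002, -1.0]]
contact_force: [0.9, -0.4, -1.0]
gripper_width: 0.0907
```

Run:
```python
from m import *
where(); s=snap('wrist','wrist11')
snap('scene','scene11')
for p in [(.513,.0785,.15),(.683,.0785,.15),(.513,.0785,0)]: print(proj(s,W(*p)))
```

```text
t 12.5 TCP [597.   -3.7 329.7] F [596.9 -19.7 315.8] low [597.   12.3 315.7] tilt 0.1 f [ 0.9 -0.4 -1. ] w 0.09072129780250382 q [-12.  22.  72.  -0.  86.  -6.]
[250.5339821  121.25069213]
[399.49423725 120.84085129]
[273.25317036 122.59870772]
```

View pics/wrist11.png

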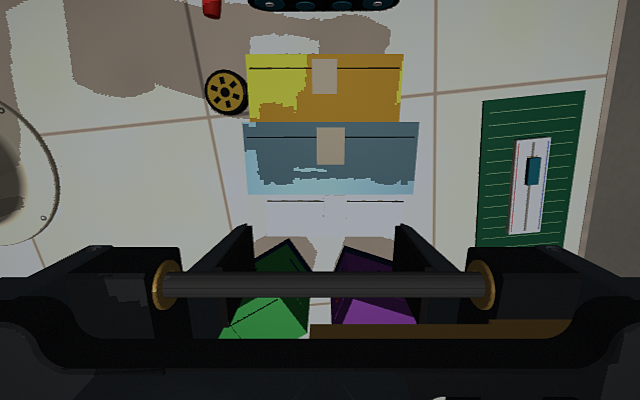

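View pics/scene11.png

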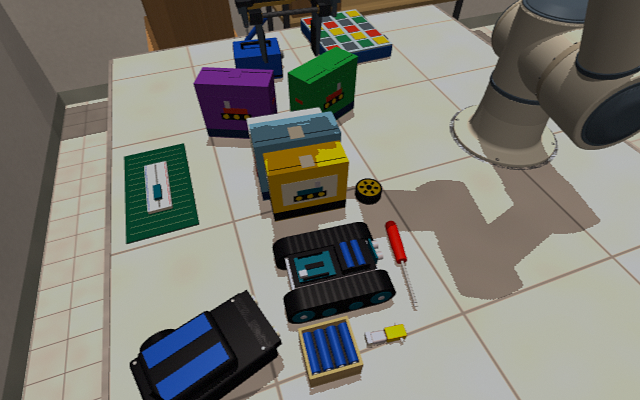

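Run:
```python
from m import *
s=load('wrist11'); a=s['color'][104:140,236:416,::-1]; cv2.imwrite('pics/seam.png',cv2.resize(a,None,fx=4.4,fy=8,interpolation=cv2.INTER_NEAREST))
for c in (255,275,300,325,350,375,397): print(c,[tuple(int(v) for v in s['color'][r,c]) for r in range(117,128)])
```

```text
255 [(153, 150, 52), (132, 93, 29), (134, 100, 31), (137, 102, 26), (139, 105, 52), (104, 150, 178), (110, 147, 163), (113, 147, 161), (113, 148, 161), (114, 148, 162), (59, 81, 90)]
275 [(138, 104, 35), (138, 105, 35), (138, 105, 35), (140, 105, 30), (143, 105, 37), (54, 87, 109), (64, 89, 101), (67, 90, 100), (67, 90, 99), (67, 90, 99), (66, 89, 98)]
300 [(138, 106, 35), (139, 107, 36), (140, 108, 37), (142, 107, 31), (145, 107, 39), (57, 90, 112), (67, 92, 103), (68, 91, 101), (69, 92, 101), (68, 92, 101), (69, 91, 100)]
325 [(141, 108, 37), (141, 108, 38), (140, 107, 35), (144, 109, 34), (146, 108, 40), (58, 90, 112), (68, 93, 105), (69, 92, 101), (68, 92, 101), (67, 90, 101), (110, 116, 111)]
350 [(140, 108, 36), (140, 107, 36), (140, 107, 36), (144, 108, 33), (147, 109, 40), (58, 90, 112), (67, 92, 103), (70, 93, 102), (70, 92, 101), (70, 92, 101), (69, 92, 102)]
375 [(139, 106, 36), (139, 106, 36), (139, 106, 35), (142, 107, 32), (144, 107, 39), (58, 91, 112), (67, 91, 103), (68, 91, 101), (70, 93, 102), (68, 91, 100), (69, 91, 101)]
397 [(137, 103, 31), (138, 103, 31), (137, 102, 28), (140, 103, 25), (143, 104, 34), (56, 88, 109), (66, 91, 102), (67, 91, 99), (68, 90, 100), (67, 90, 99), (67, 89, 98)]
```

View pics/seam.png

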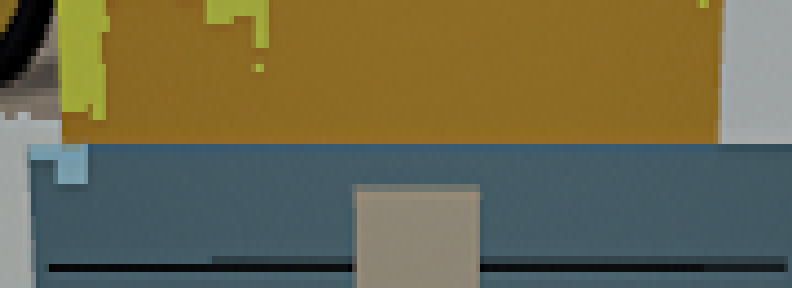

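The seam crop shows yellow meeting blue directly along the whole length, at the same pixel row (121/122) at both ends, with no dark line. The scene view shows the carton upright, with the rover and small parts undisturbed. I do a final check of the bystanders in the top view before handing in.

Run:
```python
from pc import *
s=snap('scene','sceneF')
for n,r in dict(purple=(slice(60,140),slice(192,280)),rover=(slice(265,325),slice(280,390)),box=(slice(315,388),slice(298,362)),motor=(slice(320,350),slice(362,410)),screwdriver=(slice(222,308),slice(384,420)),wheel=(slice(177,204),slice(356,384))).items(): print(n,sh('scene0','sceneF',r))
where()
ctrl.sign_off()
```

```text
purple [-0.014  0.03 ]
rover [-0.022  0.001]
box [-0.057  0.471]
motor [ 0.041 -0.042]
screwdriver [ 0.027 -0.038]
wheel [-0.153  0.925]
t 12.65 TCP [ 5.973e+02 -1.000e-01  3.301e+02] F [597.3 -16.2 316.1] low [597.3  15.8 316.1] tilt 0.1 f [ 0.1  0.5 -0.1] w 0.09123861830843631 q [-11.  22.  72.  -0.  86.  -6.]
the job is handed in; nothing more can be done
```

Run:
```python
from pc import *
for f in('scene0','sceneF'):
    im=load(f)['color']; h=cv2.cvtColor(im,cv2.COLOR_RGB2HSV)
    m=(cv2.inRange(h,(20,120,60),(40,255,255))); w=m[177:204,357:384]; print(f,'wheel hub',np.argwhere(w).mean(0),w.sum()//255)
    b=cv2.inRange(h,(105,120,40),(130,255,255))[315:388,298:362]; print('box cells',np.argwhere(b).mean(0),(b>0).sum())
```

```text
scene0 wheel hub [13.10298103  9.3197832 ] 369
box cells [32.33535109 31.52723971] 1652
sceneF wheel hub [10.43032787 11.51639344] 244
box cells [32.33292905 31.56397817] 1649
```

Run:
```python
from pc import *
print('wheel top', sh('top0','top10',(slice(240,273),slice(308,341))))
```

```text
wheel top [0.032 0.014]
```

I stood the yellow carton upright with two fingertips, moving its top edge along the arc about its foot. I then pushed it about 33 mm along the bench until its side met the blue carton. The job is handed in at 12.65 s.

**Gap:** At contact the push force rose from about 3 N to 5.3 N and held. After I let go, the overhead wrist view showed no gap, and the seam lay on the same pixel row at both ends. The carton stands upright.

**Blue carton:** The last push moved it about 0.3 to 0.4 mm (0.11 to 0.15 px in the top view).

**Other things:**
- **Unmoved:** the rover, gear motor, screwdriver and purple carton shifted less than 0.05 px.
- **Wheel and battery box:** an image comparison in the scene view suggested 0.9 px for the wheel and 0.5 px for the box. Follow-up checks showed both within 0.04 px: the wheel in the top view, and the box by its cells' centroid in the scene view. I ran these after handing in. The wheel's scene window had been contaminated by the leaning yellow carton; I did not trace the box's false reading.
- **White carton:** not measured separately. It looked unmoved in the pictures.

**Disagreement:** the first picture after tipping put the carton 7 mm off because it was still rocking. I measured it again once it had settled, before going in to push.

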